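Level the drying stand and pin the teapot lids

TASK

Get the drying stand ready and load it: first turn the red knob until the hinged plate is level, then take the lid blanks lying on the table and set every one of them, neck up, over a hole of its own in the plate and push a pin down through each lid and its hole until the pin's collar sits on the lid's neck. Leave any pin you do not need standing in its wooden block, and leave the teapots and the brush where they are.

Things in the scene. Friction and masses are not known exactly. Their poses are not given: they have to be found in the camera images.
- lid0: unglazed red-clay teapot lid blank: a flat disc 72 mm across and 8 mm thick with an upright neck 32 mm across on its middle, 30 mm high in all, with a hole 17 mm across straight through the middle. Two or three are present at the start, lying neck up on the table in front of the stand. Origin: centre of the underside; z up through the neck. About 0.12 kg. Take it by the neck from above (may be absent)
- lid1: another lid blank, same as lid0 (may be absent)
- lid2: another lid blank, same as lid0 (may be absent)
- lid0_top (a point): centre of the top of lid0's neck, 30 mm above its underside
- lid1_top (a point): centre of the top of lid1's neck, 30 mm above its underside
- lid2_top (a point): centre of the top of lid2's neck, 30 mm above its underside
- pin0: clamping pin, standing in the wooden block at the start: a steel shank 12 mm thick and 75 mm long, its last 9 mm tapering to 5 mm, below a steel collar 30 mm across and 6 mm thick, and above that a blue round grip 20 mm across and 44 mm tall. Origin: on the axis at the underside of the collar (shank tip at z = -75 mm, grip from z = 6 to 50 mm); z up along the grip. About 0.1 kg. Any pin suits any lid and any hole
- pin1: another clamping pin, same as pin0
- pin2: another clamping pin, same as pin0
- block: dark wooden block, fixed, 190 x 60 x 85 mm high, long side along its x, with three holes in its top in a row 60 mm apart; holds the three pins upright, collars resting on its top. Origin: centre of the underside
- block_hole0 (a point): mouth of the block's hole 0 (-60 mm along the block's x, 85 mm up), 14.5 mm across, right through
- block_hole1 (a point): mouth of the block's hole 1 (0 mm along the block's x, 85 mm up), 14.5 mm across, right through
- block_hole2 (a point): mouth of the block's hole 2 (60 mm along the block's x, 85 mm up), 14.5 mm across, right through
- stand: grey levelling stand, fixed to the table, 120 x 460 mm; carries the hinged plate and, beyond the plate's +y end, the tilt knob. Two yellow gauge posts stand just beyond the plate's knob end (155 mm along the stand's y, 50 mm to each side); their tops are 80 mm above the table, flush with the plate's upper face when it is level. Origin: on the table, below the plate's centre; y points to the knob
- plate_mid (a point): centre of the upper face of the pale wooden plate (120 x 280 x 20 mm, long side along the stand's y), 80 mm above the table when level. The plate is hinged about the stand's x at its end away from the knob, 150 mm from this point and 10 mm below the face; its z is the plate's upward normal, upright when level. At the start the knob end hangs low by 4 to 6 degrees
- hole0 (a point): centre of the hinge-end hole of the plate, at the plate's upper face; the hole is 14.5 mm across and goes through the 20 mm plate. Its z is the plate's upward normal (-90 mm along the plate from its centre)
- hole1 (a point): centre of the middle hole of the plate, at the plate's upper face; the hole is 14.5 mm across and goes through the 20 mm plate. Its z is the plate's upward normal (0 mm along the plate from its centre)
- hole2 (a point): centre of the knob-end hole of the plate, at the plate's upper face; the hole is 14.5 mm across and goes through the 20 mm plate. Its z is the plate's upward normal (90 mm along the plate from its centre)
- tilt_knob (a joint): turn of the red tilt knob, rad, growing clockwise seen from above, 0 to 6.28. Turning clockwise lifts the knob end of the plate by 0.03 rad of tilt per rad of knob; the plate is level at 4.0. It starts between 0.3 and 1.8, is stiff (0.2 N m) and stays where it is left. The knob's grip bar lies along the stand's x at 0 and turns with the knob (bar direction = stand yaw minus the joint value)
- tilt_knob_grip (a point): on the vertical axis of the tilt knob, 87 mm above the table, at the height to grip its bar from above; the upright bar is 57 mm long, 14 mm wide and stands from 64 to 94 mm above the table on a disc 60 mm across
- teapot_a: finished red-clay teapot, 110 mm across, 100 mm high with its two lugs, spout along its x; loose, to be left alone. Origin: centre of the underside
- teapot_b: finished red-clay teapot, 110 mm across, 100 mm high with its two lugs, spout along its x; loose, to be left alone. Origin: centre of the underside
- trimmer: hand brush lying on the table by the block; to be left alone. Origin: about its middle, underside
Things that resemble listed ones, but are neither listed nor needed, are in the scene too. What is shaped like the pin2 but orange is not meant.

How it is judged:
On the way, in this order (a step that is already met when the one before it is completed fails the run):
1. the plate is turned level with the knob (within 0.016 rad) (angle between plate_mid's own z axis and vertical below 0.016 rad), for 0.3 s.
2. only then the first lid is pinned to the plate (((distance between pin0 and lid0_top below 0.006 m and z of lid0 in the frame of plate_mid between -0.004 and 0.004 m) or (distance between pin0 and lid1_top below 0.006 m and z of lid1 in the frame of plate_mid between -0.004 and 0.004 m) or (distance between pin0 and lid2_top below 0.006 m and z of lid2 in the frame of plate_mid between -0.004 and 0.004 m) or (distance between pin1 and lid0_top below 0.006 m and z of lid0 in the frame of plate_mid between -0.004 and 0.004 m) or (distance between pin1 and lid1_top below 0.006 m and z of lid1 in the frame of plate_mid between -0.004 and 0.004 m) or (distance between pin1 and lid2_top below 0.006 m and z of lid2 in the frame of plate_mid between -0.004 and 0.004 m) or (distance between pin2 and lid0_top below 0.006 m and z of lid0 in the frame of plate_mid between -0.004 and 0.004 m) or (distance between pin2 and lid1_top below 0.006 m and z of lid1 in the frame of plate_mid between -0.004 and 0.004 m) or (distance between pin2 and lid2_top below 0.006 m and z of lid2 in the frame of plate_mid between -0.004 and 0.004 m))), for 0.2 s.
At the end, for the whole second after the job is handed in: The plate is within 0.016 rad of level; every lid blank present lies flat on the plate within 7 mm of a hole's centre, with a pin through it whose collar is within 6 mm of the top of its neck, and at rest; every other pin stands fully home in the block (angle between plate_mid's own z axis and vertical below 0.016 rad and (horizontal distance between lid0 and hole0 below 0.007 m or horizontal distance between lid0 and hole1 below 0.007 m or horizontal distance between lid0 and hole2 below 0.007 m) and z of lid0 in the frame of plate_mid between -0.004 and 0.004 m and angle between the z axis of each of lid0, lid1, lid2 and the z axis of plate_mid, either way round below 0.06 rad and ((distance between pin0 and lid0_top below 0.006 m and angle between the z axis of pin0 and the z axis of plate_mid, either way round below 0.07 rad) or (distance between pin1 and lid0_top below 0.006 m and angle between the z axis of pin1 and the z axis of plate_mid, either way round below 0.07 rad) or (distance between pin2 and lid0_top below 0.006 m and angle between the z axis of pin2 and the z axis of plate_mid, either way round below 0.07 rad)) and linear speed of each of lid0, lid1, lid2 below 0.02 m/s and (horizontal distance between lid1 and hole0 below 0.007 m or horizontal distance between lid1 and hole1 below 0.007 m or horizontal distance between lid1 and hole2 below 0.007 m) and z of lid1 in the frame of plate_mid between -0.004 and 0.004 m and ((distance between pin0 and lid1_top below 0.006 m and angle between the z axis of pin0 and the z axis of plate_mid, either way round below 0.07 rad) or (distance between pin1 and lid1_top below 0.006 m and angle between the z axis of pin1 and the z axis of plate_mid, either way round below 0.07 rad) or (distance between pin2 and lid1_top below 0.006 m and angle between the z axis of pin2 and the z axis of plate_mid, either way round below 0.07 rad)) and (horizontal distance between lid2 and hole0 below 0.007 m or horizontal distance between lid2 and hole1 below 0.007 m or horizontal distance between lid2 and hole2 below 0.007 m) and z of lid2 in the frame of plate_mid between -0.004 and 0.004 m and ((distance between pin0 and lid2_top below 0.006 m and angle between the z axis of pin0 and the z axis of plate_mid, either way round below 0.07 rad) or (distance between pin1 and lid2_top below 0.006 m and angle between the z axis of pin1 and the z axis of plate_mid, either way round below 0.07 rad) or (distance between pin2 and lid2_top below 0.006 m and angle between the z axis of pin2 and the z axis of plate_mid, either way round below 0.07 rad)) and (distance between pin0 and block_hole0 below 0.008 m or distance between pin0 and block_hole1 below 0.008 m or distance between pin0 and block_hole2 below 0.008 m or (horizontal distance between pin0 and hole0 below 0.006 m and z of pin0 in the frame of plate_mid between 0.022 and 0.037 m) or (horizontal distance between pin0 and hole1 below 0.006 m and z of pin0 in the frame of plate_mid between 0.022 and 0.037 m) or (horizontal distance between pin0 and hole2 below 0.006 m and z of pin0 in the frame of plate_mid between 0.022 and 0.037 m)) and (distance between pin1 and block_hole0 below 0.008 m or distance between pin1 and block_hole1 below 0.008 m or distance between pin1 and block_hole2 below 0.008 m or (horizontal distance between pin1 and hole0 below 0.006 m and z of pin1 in the frame of plate_mid between 0.022 and 0.037 m) or (horizontal distance between pin1 and hole1 below 0.006 m and z of pin1 in the frame of plate_mid between 0.022 and 0.037 m) or (horizontal distance between pin1 and hole2 below 0.006 m and z of pin1 in the frame of plate_mid between 0.022 and 0.037 m)) and (distance between pin2 and block_hole0 below 0.008 m or distance between pin2 and block_hole1 below 0.008 m or distance between pin2 and block_hole2 below 0.008 m or (horizontal distance between pin2 and hole0 below 0.006 m and z of pin2 in the frame of plate_mid between 0.022 and 0.037 m) or (horizontal distance between pin2 and hole1 below 0.006 m and z of pin2 in the frame of plate_mid between 0.022 and 0.037 m) or (horizontal distance between pin2 and hole2 below 0.006 m and z of pin2 in the frame of plate_mid between 0.022 and 0.037 m))); the robot touches nothing.
It fails at once if a teapot or the brush is moved more than 25 mm from its place (distance of any of teapot_a, teapot_b, trimmer from where it was at the start of the episode above 0.025 m).
Of lid0, lid1, lid2 only 2 to 3 are there at a start; the rules pass over those that are not, and their reading is None.
At some moment in a run one of lid0, lid1, lid2 may be knocked a few centimetres aside while the robot is not near it.
It also fails if it takes over 210 s, if anything falls off the work surface, if the arm or the gripper's body presses on something with over 40 N, if the wrist force passes 120 N, or if a joint passes its speed limit or range.

ROBOT

A 6-joint arm with a two-finger parallel gripper is mounted at the origin on the work surface. World frame = base frame: x ahead of the robot, y to its left, z up, the work surface at z = 0. Lengths are in m, angles in rad, forces in N, time in s.
With the tool pointing down it reaches from about 0.275 to 0.825 m from the base axis. Payload 4.9 kg.
Tool frame: the origin (TCP) lies at the very end of the fingers, on their centre line; the grasp point (between the pads) lies arm.pinch_z behind it (arm.pinch_z is the distance from the TCP to the grasp point, in m); z points along the fingers, y is the line along which they close (so a half turn about z gives the same grasp; the last joint's range is limited). The gripper opens to 85 mm and grips with 20 to 120 N. Pads are 22 mm wide; open, the fingers measure 114 mm over their backs; the gripper's body (76 mm by 85 mm) begins 54 mm behind the grasp point. The pads swing forward as they close: fully open they stand 13 mm farther back than shut.
Start: joints at [1.178, 0.326, -0.193, 1.052, 0, 1.437], TCP at [0.141, 0.532, 0.231] pointing down, gripper open.
Joint ranges: [-2.65, 2.65], [-0.97, 1.79], [-1.3, 1.35], [-1.93, 2.1], [-1.47, 1.37], [-3.14, 3.14]. Speed limits (rad/s): [2.57, 2.57, 3.14, 3.14, 3.14, 3.14].

INTERFACE

Orientations are given as a 3x3 rotation matrix whose columns are the frame's x, y, z axes.
In Python, from workcell import sensors, viewer, arm gives the robot as it stands. The module is installed in compiled form; this text tells all that it offers.
- The arm moves only by the tool apply_moves, never from a script. Its argument "increments" is one flat list of numbers, 5 for each row, row after row: the opening in per cent of the stroke, from 0 (shut) to 100 (fully open), then the shift along the tool's x, y, z in cm, then the turn about the tool's z in degrees. A call has 1 to 12 rows; each row is the pose to reach, as a shift and turn from the pose commanded when the call began, along the tool's axes at that moment; what a row does not reach only later rows make up. A row lasts 1/10 s, in which the tool goes at most 50 mm and 8.59 degrees, less where a joint would pass 70% of its speed; a pose out of reach is approached as far as the arm can. A call with a gripper value outside its range is refused whole. The fingers move at their own pace and stop on an object; "force" is the grip in N (left out, the last holds). Time passes only in rows, so rows that repeat a pose let the fingers close. It gives the time, the measured TCP pose, the force, the opening and the grip force at its end, in the units of the state.
- sensors.read_state(): the state, without advancing time (a new reading comes with each control period).
- viewer.snapshot(name): name is "scene" or "side" or "wrist"; returns a dict with "image" (480x640x3 uint8, red, green, blue), "camera_matrix" (3x3 intrinsics, pixels), "rvec" (rotation vector, rad) and "tvec" (3), from world to camera coordinates, as OpenCV has them. Camera axes: x right, y down, z forward; pixel columns grow to the right and rows downward; lengths in m; the calibration is good to about 2 mm. A picture is of the moment at which its call begins. There is no depth.
- arm.hand_in(): hands the job in; it is judged then, once.
The state is a dict: "clock": time; "joint_pos": joint angles; "qvel": joint speeds; "tau": joint torques, N m; "position": TCP position; "eef_rot": TCP orientation; "wrist_force": force on the tool from outside, world axes, zero at the start; "torque": the same for the moment, N m; "finger_gap": finger opening in m; "finger_force": force on a finger pad.
Only numpy, scipy, OpenCV 4.12 (cv2) and the standard library are available. Lean on these libraries where they do the work, as an engineer would, in place of code of your own. Each camera call takes 0.05 s, during which the arm holds its last target. There are 200 camera calls.

## Working session

There is one attempt and no reset: what is moved stays moved. The work goes in short steps, Python scripts to look and compute and a tool call to move; the robot and the scene stay as the last step left them, time stands still between calls to the robot, and variables do not carry over. Pictures are saved under pics/ and viewed, at most 14 in all, crops included, and the job is handed in when it is done.

Besides the shell and the picture viewer there is one more tool, called as name(argument=value, ...), one argument or row to a line, values as JSON. apply_moves: Moves the arm, as the interface text tells. Its arguments: {"type":"object","properties":{"increments":{"type":"array"},"force":{"type":"number"}},"required":["increments"]}

```bash
mkdir -p pics; cat > h.py <<'E'
import numpy as np, cv2
from workcell import sensors, viewer, arm
def snap(n,f=None):
    s=viewer.snapshot(n)
    if f: cv2.imwrite('pics/'+f,cv2.cvtColor(s['image'],cv2.COLOR_RGB2BGR))
    return s
def ray(s,u,v):
    R=cv2.Rodrigues(np.array(s['rvec'],float))[0]; t=np.array(s['tvec'],float).ravel()
    c=-R.T@t; d=R.T@np.linalg.inv(s['camera_matrix'])@np.array([u,v,1.]); return c,d/np.linalg.norm(d)
def onz(s,u,v,z):
    c,d=ray(s,u,v); return c+d*(z-c[2])/d[2]
def proj(s,p):
    q=cv2.projectPoints(np.array(p,float).reshape(-1,1,3),np.array(s['rvec'],float),np.array(s['tvec'],float),np.array(s['camera_matrix'],float),None)[0]
    return q.reshape(-1,2)
def tri(s1,p1,s2,p2):
    c1,d1=ray(s1,*p1);c2,d2=ray(s2,*p2)
    t=np.linalg.lstsq(np.c_[d1,-d2],c2-c1,rcond=None)[0]
    a,b=c1+d1*t[0],c2+d2*t[1]; return (a+b)/2,np.linalg.norm(a-b)
def totool(p,pin=True):
    st=sensors.read_state(); R=np.array(st['eef_rot']); return R.T@(np.array(p)-st['position'])*100
E
python3 - <<'E'
from h import *
np.set_printoptions(precision=4,suppress=True)
for n in ['scene','side','wrist']:
    s=snap(n,n+'0.png'); print(n,ray(s,320,240),s['camera_matrix'][0,0])
st=sensors.read_state(); print(st['position'],np.array(st['eef_rot']),arm.pinch_z,st['clock'],st['finger_gap'])
E
```

```text
scene (array([1.3166, 0.6534, 0.9992]), array([-0.5635, -0.4925, -0.6632])) 501.6810964800895
side (array([ 0.4332, -0.8986,  0.6372]), array([ 0.1347,  0.84  , -0.5256])) 484.9787465076035
wrist (array([0.0707, 0.5509, 0.3751]), array([ 0.2921, -0.0697, -0.9538])) 369.1037075376551
[0.1406 0.5313 0.2307] [[-0.9667  0.2559 -0.0005]
 [ 0.2559  0.9667 -0.0012]
 [ 0.0002 -0.0013 -1.    ]] 0.0187 0.15 0.08540270564866781
```

View pics/scene0.png

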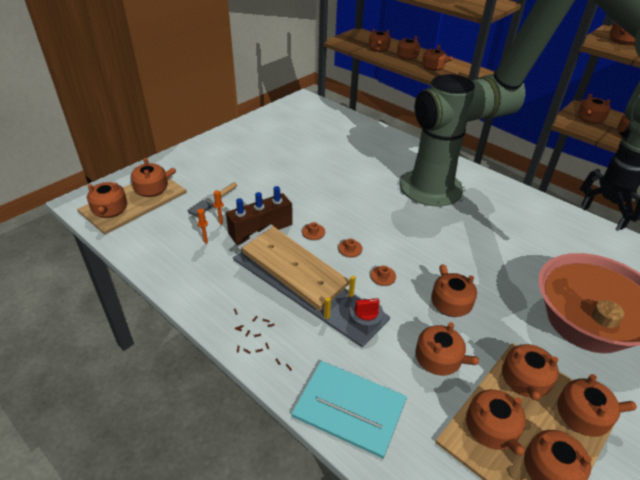

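View pics/side0.png

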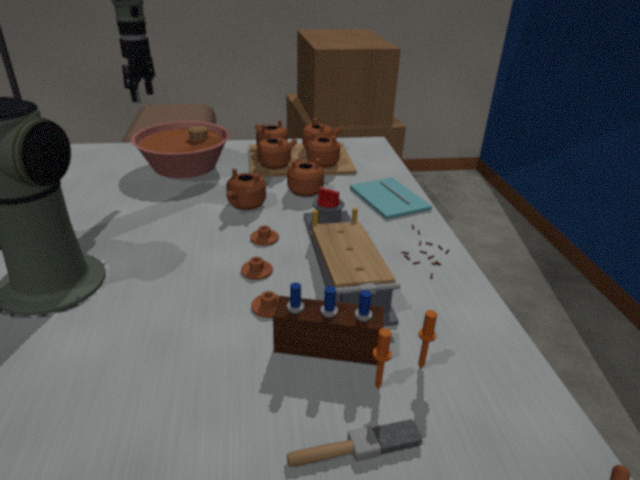

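Scene view: three lids at (313,230), (350,246), (383,273); blue pins at (240,207), (259,199), (277,193) in the dark block. The orange look-alikes at (203,225) and (219,207) are not wanted. The teapots at (455,292) and (442,350) and those on the boards could be taken for lids by colour. The red knob is at (367,308).

```bash
cat > seg.py <<'E'
from h import *
def blobs(img,lo,hi,mina=15,box=None):
    hsv=cv2.cvtColor(img,cv2.COLOR_RGB2HSV); m=cv2.inRange(hsv,lo,hi)
    if box: k=np.zeros_like(m); x0,y0,x1,y1=box; k[y0:y1,x0:x1]=255; m&=k
    n,l,st,c=cv2.connectedComponentsWithStats(m)
    return [(c[i].round(1).tolist(),st[i].tolist()) for i in range(1,n) if st[i][4]>=mina]
E
python3 - <<'E'
from seg import *
s=snap('scene'); d=snap('side')
for nm,v,box in [('scene',s,(180,170,410,345)),('side',d,(230,170,420,340))]:
    im=v['image']
    print(nm)
    print('blue',blobs(im,(105,120,40),(130,255,255),box=box))
    print('red',blobs(im,(0,210,110),(3,255,255),box=box), blobs(im,(177,210,110),(180,255,255),box=box))
    print('yel',blobs(im,(20,150,120),(32,255,255),box=box))
    print('clay',blobs(im,(2,100,70),(12,220,255),box=box,mina=60))
def crop(v,b,k,f):
    x0,y0,x1,y1=b; cv2.imwrite('pics/'+f,cv2.cvtColor(cv2.resize(v['image'][y0:y1,x0:x1],None,fx=k,fy=k,interpolation=2),cv2.COLOR_RGB2BGR))
crop(s,(200,180,400,330),4,'sc1.png'); crop(d,(240,180,400,300),5,'sd1.png')
E
```

```text
scene
blue [([276.5, 193.4], [274, 187, 6, 14, 79]), ([258.3, 199.5], [256, 192, 6, 15, 78]), ([239.5, 205.6], [237, 199, 6, 15, 81])]
red [([366.8, 309.0], [357, 300, 21, 20, 350])] []
yel [([352.3, 284.9], [351, 276, 4, 20, 54]), ([327.8, 305.3], [324, 297, 7, 21, 80])]
clay [([218.4, 207.1], [213, 190, 11, 35, 95]), ([202.3, 224.2], [197, 208, 11, 36, 108]), ([313.2, 231.1], [302, 223, 23, 17, 292]), ([350.0, 247.7], [339, 239, 23, 18, 321]), ([382.9, 275.3], [371, 266, 25, 19, 374])]
side
blue [([295.0, 294.7], [290, 283, 11, 25, 210]), ([329.5, 297.9], [324, 286, 12, 25, 236]), ([364.3, 301.8], [359, 290, 13, 26, 255])]
red [] []
yel []
clay [([246.1, 187.7], [230, 170, 36, 37, 701]), ([304.6, 179.1], [285, 170, 40, 23, 577]), ([263.9, 236.1], [251, 226, 27, 19, 354]), ([256.2, 268.7], [242, 257, 30, 22, 461]), ([264.9, 304.3], [252, 292, 28, 25, 478]), ([384.2, 333.6], [378, 327, 13, 13, 93])]
```

View pics/sc1.png

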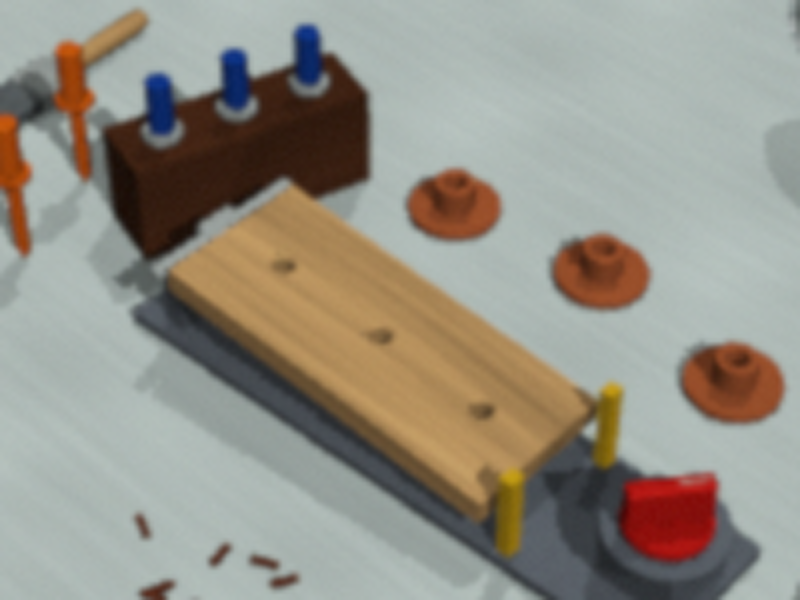

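View pics/sd1.png

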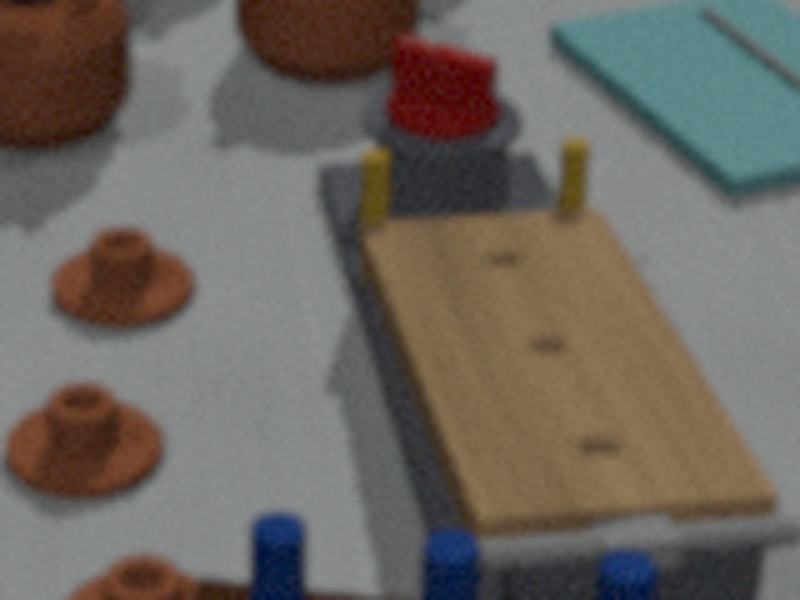

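The crops show three clay lids, three blue pins in the block, plate holes at scene (271,246), (295,264), (320,283), and gauge tops at (327.5,298.7), (352.8,276.8).

```bash
python3 - <<'E'
from h import *
np.set_printoptions(precision=4,suppress=True)
s=snap('scene'); d=snap('side')
sp={'hole0':(271,246.5),'hole1':(295,264),'hole2':(320.5,282.8),'postR':(327.5,299),'postL':(352.8,277),'knob':(367.5,301)}
dp={'hole0':(360,269),'hole1':(349.4,248.8),'hole2':(340.6,231.6),'postR':(355,208.4),'postL':(315.3,210.4),'knob':(329,190.5)}
C=lambda a:(200+a[0]/4,180+a[1]/4); D=lambda a:(240+a[0]/5,180+a[1]/5)
for i,(a,b) in enumerate([((457,178),(137,570)),((604,243),(82,393)),((739,354),(121,236))]):
    sp['lid%d'%i]=C(a);dp['lid%d'%i]=D(b)
for i,(a,b) in enumerate([((307,32),(279,522)),((235,56),(453,538)),((160,80),(630,558))]):
    sp['pin%d'%i]=C(a);dp['pin%d'%i]=D(b)
for k in sp:
    p,e=tri(s,sp[k],d,dp[k]); print(k,p,round(e,4),'r',np.hypot(*p[:2]).round(3))
R,L=[onz(s,*sp[k],.08) for k in('postR','postL')]; print(R,L,np.linalg.norm(R-L))
for i in range(3): print('lid@.03',onz(s,*sp['lid%d'%i],.03),onz(d,*dp['lid%d'%i],.03))
for i in range(3): print('pin@.135',onz(s,*sp['pin%d'%i],.135),onz(d,*dp['pin%d'%i],.135))
E
```

```text
hole0 [ 0.6427 -0.1134  0.0723] 0.0012 r 0.653
hole1 [ 0.6392 -0.0242  0.0637] 0.0001 r 0.64
hole2 [0.6362 0.0656 0.0544] 0.0002 r 0.64
postR [0.6825 0.1303 0.0796] 0.0007 r 0.695
postL [0.5833 0.1276 0.0805] 0.0007 r 0.597
knob [0.6296 0.2109 0.0915] 0.0005 r 0.664
lid0 [ 0.4544 -0.125   0.0315] 0.0001 r 0.471
lid1 [0.4359 0.0029 0.0328] 0.0009 r 0.436
lid2 [0.4588 0.1422 0.0315] 0.0015 r 0.48
pin0 [ 0.5004 -0.2349  0.1346] 0.0 r 0.553
pin1 [ 0.558  -0.2501  0.1352] 0.0007 r 0.611
pin2 [ 0.6152 -0.2667  0.1354] 0.002 r 0.671
[0.6831 0.1304 0.08  ] [0.5825 0.1273 0.08  ] 0.1006271114195059
lid@.03 [ 0.4531 -0.1263  0.03  ] [ 0.4545 -0.123   0.03  ]
lid@.03 [0.4327 0.001  0.03  ] [0.4362 0.0065 0.03  ]
lid@.03 [0.4565 0.1415 0.03  ] [0.4594 0.144  0.03  ]
pin@.135 [ 0.5008 -0.2344  0.135 ] [ 0.5003 -0.2354  0.135 ]
pin@.135 [ 0.5575 -0.2502  0.135 ] [ 0.5584 -0.2502  0.135 ]
pin@.135 [ 0.6138 -0.267   0.135 ] [ 0.6162 -0.2669  0.135 ]
```

Triangulation agrees with the known sizes: lid tops at 30 mm, posts at 80 mm and 100 mm apart, pins at 135 mm. Next I move over the knob.

apply_moves(
  increments=[100, -55.5, -18.4, 0, -103, 100, -55.5, -18.4, 0, -103, 100, -55.5, -18.4, 0, -103, 100, -55.5, -18.4, 0, -103, 100, -55.5, -18.4, 0, -103, 100, -55.5, -18.4, 0, -103, 100, -55.5, -18.4, 0, -103, 100, -55.5, -18.4, 0, -103, 100, -55.5, -18.4, 0, -103, 100, -55.5, -18.4, 0, -103, 100, -55.5, -18.4, 0, -103, 100, -55.5, -18.4, 0, -103],
)

```text
clock: 1.55
position: [0.6125, 0.2231, 0.2313]
eef_rot: [[-0.138, -0.99, 0.0], [-0.99, 0.138, 0.0], [-0.0, -0.0, -1.0]]
wrist_force: [1.2, 1.4, 0.4]
finger_gap: 0.0854
finger_force: 0.0
```

apply_moves(
  increments=[100, 0, 0, 0, -53, 100, 0, 0, 0, -53, 100, 0, 0, 0, -53, 100, 0, 0, 0, -53, 100, 0, 0, 0, -53, 100, 0, 0, 0, -53, 100, 0, 0, 0, -53, 100, 0, 0, 0, -53],
)

```text
clock: 2.35
position: [0.611, 0.2244, 0.2312]
eef_rot: [[0.702, -0.712, -0.0], [-0.712, -0.702, -0.0], [-0.0, 0.0, -1.0]]
wrist_force: [0.1, 0.2, 0.2]
finger_gap: 0.0854
finger_force: 0.0
```

```bash
python3 - <<'E'
from h import *
np.set_printoptions(precision=4,suppress=True)
s=snap('wrist','w1.png'); st=sensors.read_state()
print(st['position'],np.array(st['eef_rot']),np.degrees(st['joint_pos']),st['clock'])
hsv=cv2.cvtColor(s['image'],cv2.COLOR_RGB2HSV)
m=cv2.inRange(hsv,(0,190,60),(4,255,255))|cv2.inRange(hsv,(176,190,60),(180,255,255))
m=max(cv2.findContours(m,0,1)[0],key=cv2.contourArea); print(cv2.minAreaRect(m),cv2.boundingRect(m))
E
```

```text
[0.6109 0.2245 0.2312] [[ 0.7019 -0.7122 -0.0002]
 [-0.7122 -0.7019 -0.    ]
 [-0.0001  0.0002 -1.    ]] [  13.6808   29.6516    5.8685   66.2278    0.0001 -120.9014] 2.4
((312.3800048828125, 184.16000366210938), (67.19999694824219, 66.99998474121094), 36.869895935058594) (279, 151, 68, 75)
```

View pics/w1.png

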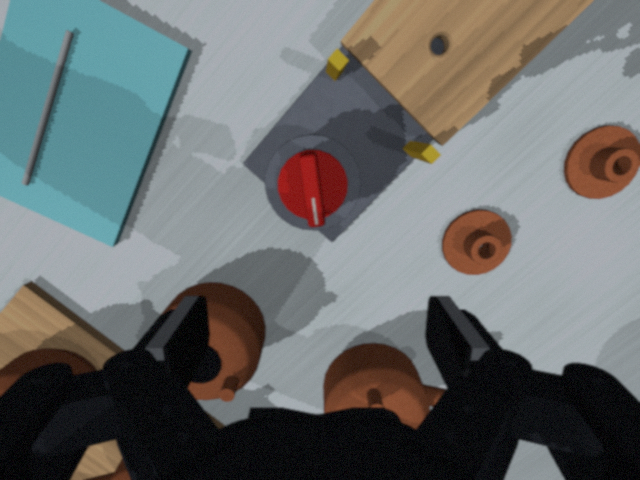

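Wrist view: the knob bar runs from about (308,152) to (316,226) over its red base disc, which is centred near (312,184). Two teapots sit lower in the frame, so I will check the clearance to them.

```bash
python3 - <<'E'
from h import *
np.set_printoptions(precision=4,suppress=True)
s=snap('wrist'); a=onz(s,308,152,.094); b=onz(s,316,226,.094)
print(a,b,np.linalg.norm(a-b),np.degrees(np.arctan2(*(a-b)[1::-1])),(a+b)/2)
print('disc',onz(s,313,185,.064))
print('posts',onz(s,340,58,.08),onz(s,428,153,.08))
c=(a+b)/2;c[2]=.07; print(totool(c))
sc=snap('scene'); print('pots',onz(sc,455,292,.05),onz(sc,442,350,.05))
E
```

```text
[0.6524 0.1931 0.094 ] [0.6079 0.2297 0.094 ] 0.05763386789117578 -39.50231766274349 [0.6301 0.2114 0.094 ]
disc [0.6293 0.2118 0.064 ]
posts [0.6822 0.1292 0.08  ] [0.5843 0.1284 0.08  ]
[ 2.278  -0.4506 16.1234]
pots [0.4174 0.3349 0.05  ] [0.5966 0.4083 0.05  ]
```

apply_moves(
  increments=[100, 2.3, -0.5, 4, -6, 100, 2.3, -0.5, 8, -6, 100, 2.3, -0.5, 12, -6, 100, 2.3, -0.5, 14, -6, 100, 2.3, -0.5, 15.3, -6, 100, 2.3, -0.5, 16.2, -6, 100, 2.3, -0.5, 16.2, -6, 0, 2.3, -0.5, 16.2, -6, 0, 2.3, -0.5, 16.2, -6, 0, 2.3, -0.5, 16.2, -6, 0, 2.3, -0.5, 16.2, -6, 0, 2.3, -0.5, 16.2, -6],
  force=60,
)

```text
clock: 3.7
position: [0.6303, 0.2108, 0.0699]
eef_rot: [[0.774, -0.633, -0.0], [-0.633, -0.774, -0.002], [0.001, 0.002, -1.0]]
wrist_force: [-5.9, -4.4, 28.2]
finger_gap: 0.0129
finger_force: 60.0
```

apply_moves(
  increments=[0, 0, 0, 0, 0, 0, 0, 0, 0, 0, 0, 0, 0, 0, 0],
)

```text
clock: 4.0
position: [0.6303, 0.2108, 0.0701]
eef_rot: [[0.774, -0.633, -0.0], [-0.633, -0.774, -0.002], [0.001, 0.001, -1.0]]
wrist_force: [-3.4, -2.0, 5.9]
finger_gap: 0.0129
finger_force: 59.4
```

apply_moves(
  increments=[0, 0, 0, 0, 8, 0, 0, 0, 0, 16, 0, 0, 0, 0, 24, 0, 0, 0, 0, 32, 0, 0, 0, 0, 40, 0, 0, 0, 0, 48, 0, 0, 0, 0, 56, 0, 0, 0, 0, 64, 0, 0, 0, 0, 72, 0, 0, 0, 0, 80, 0, 0, 0, 0, 88, 0, 0, 0, 0, 94],
)

```text
clock: 5.2
position: [0.6294, 0.2107, 0.0701]
eef_rot: [[-0.689, -0.725, -0.002], [-0.725, 0.689, -0.002], [0.003, 0.0, -1.0]]
wrist_force: [-5.6, -3.8, 6.6]
finger_gap: 0.0129
finger_force: 60.1
```

apply_moves(
  increments=[0, 0, 0, 0, 8, 0, 0, 0, 0, 16, 0, 0, 0, 0, 24, 0, 0, 0, 0, 32, 0, 0, 0, 0, 40, 0, 0, 0, 0, 48, 0, 0, 0, 0, 56, 0, 0, 0, 0, 64, 0, 0, 0, 0, 72, 0, 0, 0, 0, 80, 0, 0, 0, 0, 88, 0, 0, 0, 0, 94],
)

```text
clock: 6.4
position: [0.6293, 0.2116, 0.07]
eef_rot: [[-0.676, 0.737, -0.002], [0.737, 0.676, -0.0], [0.001, -0.002, -1.0]]
wrist_force: [-5.8, -0.2, 6.9]
finger_gap: 0.0128
finger_force: 60.0
```

apply_moves(
  increments=[0, 0, 0, 0, 0, 0, 0, 0, 0, 0, 0, 0, 0, 0, 0],
)

```text
clock: 6.7
position: [0.6294, 0.2116, 0.0701]
eef_rot: [[-0.678, 0.735, -0.002], [0.735, 0.678, -0.0], [0.001, -0.002, -1.0]]
wrist_force: [-5.2, -0.5, 6.5]
finger_gap: 0.0131
finger_force: 59.6
```

```bash
python3 - <<'E'
from h import *
np.set_printoptions(precision=4,suppress=True)
st=sensors.read_state(); R=np.array(st['eef_rot']);print(np.degrees(np.arctan2(R[1,1],R[0,1])),np.degrees(st['joint_pos']),st['wrist_force'],st['torque'],st['finger_gap'])
E
```

```text
42.70394575538544 [12.2123 38.2654 -3.7613 48.0936  0.023  59.5084] [-5.1765 -0.5412  6.4949] [-0.1866  1.0879 -0.2147] 0.013131869410334193
```

apply_moves(
  increments=[100, 0, 0, 0, 0, 100, 0, 0, 0, 0, 100, 0, 0, 0, 0, 100, 0, 0, -4, 0, 100, 0, 0, -9, 0, 100, 0, 0, -14, 0, 100, 0, 0, -18, 0, 100, 0, 0, -18, 0, 100, 0, 0, -18, 0],
)

```text
clock: 7.6
position: [0.6316, 0.2118, 0.2504]
eef_rot: [[-0.678, 0.735, 0.003], [0.735, 0.678, 0.001], [-0.001, 0.002, -1.0]]
wrist_force: [-0.8, 1.0, -1.3]
finger_gap: 0.0855
finger_force: 0.0
```

```bash
python3 - <<'E'
from h import *
for n in ['scene','side']:
    s=snap(n)
    x0,y0,x1,y1={'scene':(200,180,400,330),'side':(240,180,400,300)}[n]; k={'scene':4,'side':5}[n]
    cv2.imwrite(f'pics/{n}2.png',cv2.cvtColor(cv2.resize(s['image'][y0:y1,x0:x1],None,fx=k,fy=k,interpolation=2),cv2.COLOR_RGB2BGR))
E
```

```text
(no output)
```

View pics/scene2.png

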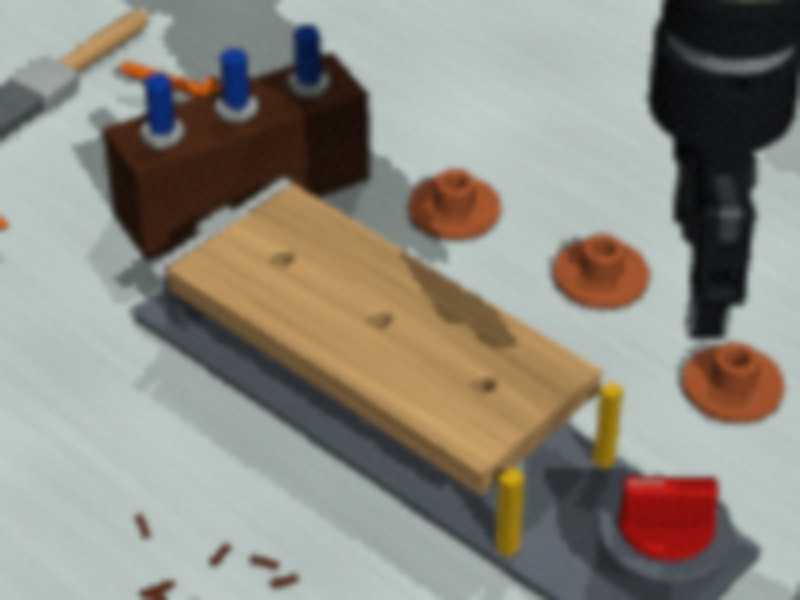

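View pics/side2.png

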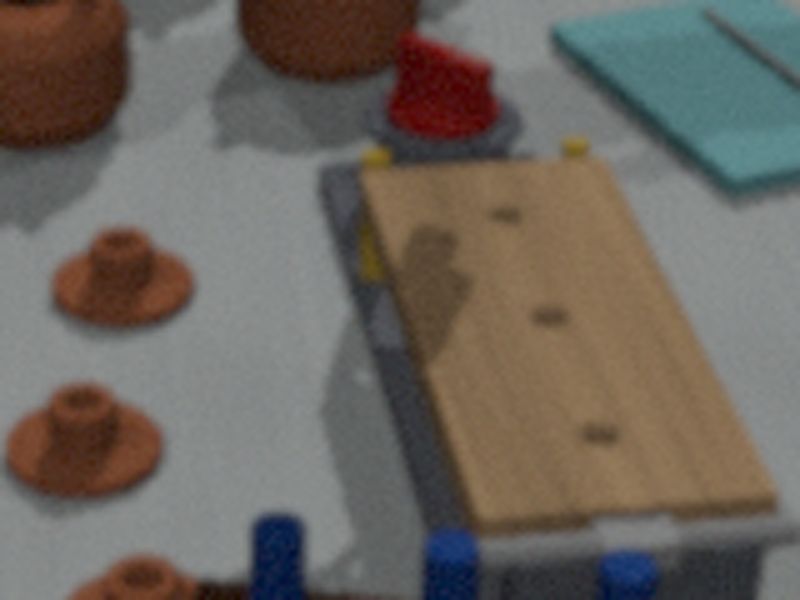

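Scene and side views: the plate's knob end is now flush with the gauge tops, holes at crop (283,259), (381,320), (485,384). I check that by triangulation.

```bash
python3 - <<'E'
from h import *
np.set_printoptions(precision=4,suppress=True)
s=snap('scene'); d=snap('side')
C=lambda a:(200+a[0]/4,180+a[1]/4); D=lambda a:(240+a[0]/5,180+a[1]/5)
for n,a,b in [('h0',(283,259),(599,433)),('h1',(380,320),(549,317)),('h2',(485,385),(506,214)),('cL',(600,374),(362,170)),('cR',(485,474),(603,160))]:
    print(n,tri(s,C(a),d,D(b)),onz(s,*C(a),.08),onz(d,*D(b),.08))
w=snap('wrist','w3.png')
p=np.array([.632,.129]);y=np.array([-.034,.9994])
for k in(-.245,-.155,-.065): print(p+k*y, proj(w,[*(p+k*y),.08]))
E
```

```text
h0 (array([ 0.6422, -0.1139,  0.0784]), np.float64(0.00022856165844331792)) [ 0.6433 -0.1126  0.08  ] [ 0.6417 -0.1163  0.08  ]
h1 (array([ 0.639 , -0.0245,  0.078 ]), np.float64(0.0004614873370364157)) [ 0.6402 -0.023   0.08  ] [ 0.6384 -0.0278  0.08  ]
h2 (array([0.6359, 0.0662, 0.0783]), np.float64(0.0012072381911724542)) [0.6364 0.0673 0.08  ] [0.6357 0.0627 0.08  ]
cL (array([0.5754, 0.1131, 0.0781]), np.float64(0.0016128815372846363)) [0.5778 0.1141 0.08  ] [0.5743 0.1106 0.08  ]
cR (array([0.6922, 0.1166, 0.0775]), np.float64(0.0027094492146688613)) [0.6924 0.1183 0.08  ] [0.692  0.1106 0.08  ]
[ 0.6403 -0.1159] [[114.0207 441.2332]]
[ 0.6373 -0.0259] [[161.9561 386.9997]]
[0.6342 0.064 ] [[215.176  326.7875]]
```

View pics/w3.png

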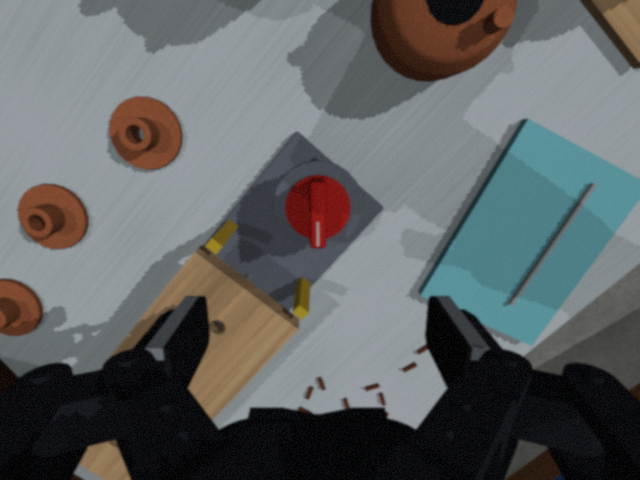

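The holes lie at equal height (78.4, 78.0, 78.3 mm measured; a common bias), so the plate is level. The wrist view shows hole2 at (216,327) as predicted. Next, the first lid (lid2).

apply_moves(
  increments=[100, 6.8, -17.5, 5, -47.3, 100, 6.8, -17.5, 5, -47.3, 100, 6.8, -17.5, 5, -47.3, 100, 6.8, -17.5, 5, -47.3, 100, 6.8, -17.5, 5, -47.3, 100, 6.8, -17.5, 5, -47.3, 100, 6.8, -17.5, 5, -47.3, 100, 6.8, -17.5, 5, -47.3],
)

```text
clock: 8.65
position: [0.456, 0.1428, 0.1989]
eef_rot: [[-1.0, 0.001, -0.001], [0.001, 1.0, -0.0], [0.001, -0.0, -1.0]]
wrist_force: [0.7, 0.3, 0.5]
finger_gap: 0.0856
finger_force: 0.0
```

```bash
cat > lid.py <<'E'
from h import *
np.set_printoptions(precision=4,suppress=True)
def lidw(s,guess,z0=0.,save=None):
    """lid neck-top centre from wrist view: clay blob near guess; disc ellipse + dark hole"""
    u,v=proj(s,[*guess,z0+.03])[0]; im=s['image']; hsv=cv2.cvtColor(im,cv2.COLOR_RGB2HSV)
    m=cv2.inRange(hsv,(0,100,40),(14,235,255)); m=cv2.morphologyEx(m,cv2.MORPH_CLOSE,np.ones((9,9)))
    c=min(cv2.findContours(m,0,1)[0],key=lambda c:9e9 if cv2.contourArea(c)<800 else np.hypot(*(np.mean(c[:,0],0)-(u,v))))
    (cx,cy),ax,an=cv2.fitEllipse(cv2.convexHull(c)); d=onz(s,cx,cy,z0+.008)
    g=cv2.GaussianBlur(cv2.cvtColor(im,cv2.COLOR_RGB2GRAY),(5,5),0)
    k=np.zeros_like(g); cv2.drawContours(k,[cv2.convexHull(c)],-1,255,-1); k=cv2.erode(k,np.ones((15,15)))
    dark=((g<0.55*np.median(g[k>0]))&(k>0)).astype(np.uint8)
    n,l,st,ce=cv2.connectedComponentsWithStats(dark); h=None
    if n>1: i=1+np.argmax(st[1:,4]); h=onz(s,*ce[i],z0+.03); print('hole px',ce[i],st[i],'->',h)
    print('guess px',(u,v),'ellipse',(cx,cy),ax,'disc ctr',d)
    if save:
        x,y=int(cx),int(cy); cv2.imwrite('pics/'+save,cv2.cvtColor(cv2.resize(im[max(y-60,0):y+60,max(x-80,0):x+80],None,fx=5,fy=5,interpolation=2),cv2.COLOR_RGB2BGR))
    return d,h
E
python3 - <<'E'
from lid import *
st=sensors.read_state(); print(st['position'],np.array(st['eef_rot'])[:,:2].T)
lidw(snap('wrist'),(.4575,.1425),save='lid2.png')
E
```

```text
[0.456  0.1428 0.1989] [[-1.      0.0014  0.0006]
 [ 0.0014  1.     -0.0001]]
hole px [314.4559 219.3529] [307 216  16   7  68] -> [0.4633 0.1418 0.03  ]
guess px (np.float64(315.21807673314066), np.float64(212.89619674725697)) ellipse (314.4370422363281, 207.5513916015625) (73.71269989013672, 75.18329620361328) disc ctr [0.4576 0.1417 0.008 ]
```

View pics/lid2.png

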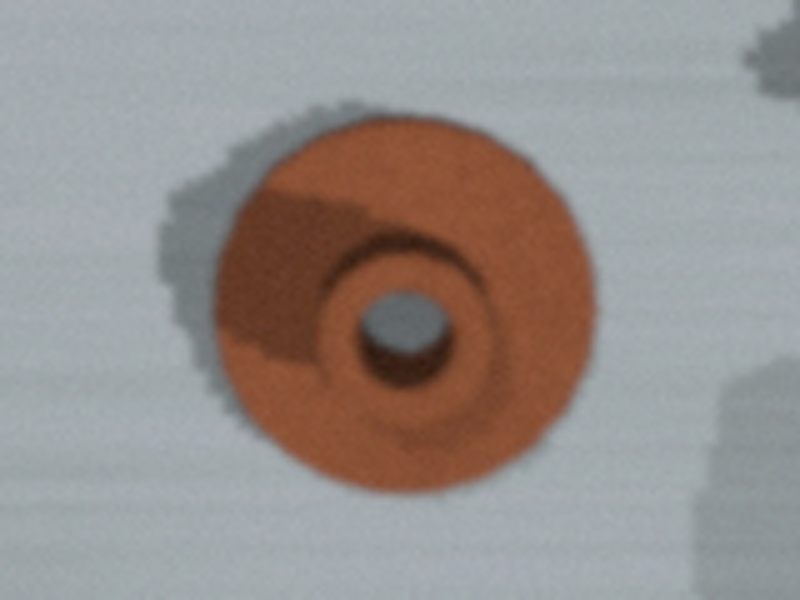

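The crop shows the lid cleanly, neck up, with its hole centred at crop (407,338). The disc centre is (0.4576, 0.1417), so I grip it.

apply_moves(
  increments=[100, -0.2, -0.1, 5, 0, 100, -0.2, -0.1, 10, 0, 100, -0.2, -0.1, 14, 0, 100, -0.2, -0.1, 17, 0, 100, -0.2, -0.1, 18.8, 0, 100, -0.2, -0.1, 18.8, 0, 0, -0.2, -0.1, 18.8, 0, 0, -0.2, -0.1, 18.8, 0, 0, -0.2, -0.1, 18.8, 0, 0, -0.2, -0.1, 18.8, 0, 0, -0.2, -0.1, 18.8, 0],
  force=50,
)

```text
clock: 9.8
position: [0.4591, 0.1419, 0.0126]
eef_rot: [[-1.0, -0.0, 0.002], [-0.0, 1.0, 0.0], [-0.002, 0.0, -1.0]]
wrist_force: [-1.8, -1.0, 6.4]
finger_gap: 0.0295
finger_force: 49.6
```

apply_moves(
  increments=[0, 0, 0, -5, 0, 0, 0, 0, -10, 0, 0, 0, 0, -15, 0, 0, 0, 0, -18, 0, 0, 0, 0, -18, 0, 0, 0, 0, -18, 0],
)

```text
clock: 10.4
position: [0.4583, 0.1419, 0.1919]
eef_rot: [[-1.0, -0.0, 0.002], [-0.0, 1.0, 0.0], [-0.002, 0.0, -1.0]]
wrist_force: [0.2, -0.3, -1.9]
finger_gap: 0.029
finger_force: 50.5
```

apply_moves(
  increments=[0, -17.7, -7.7, 0, 0, 0, -17.7, -7.7, 0, 0, 0, -17.7, -7.7, 0, 0, 0, -17.7, -7.7, 0, 0, 0, -17.7, -7.7, 0, 0, 0, -17.7, -7.7, 0, 0, 0, -17.7, -7.7, 0, 0],
)

```text
clock: 11.1
position: [0.6331, 0.0653, 0.1895]
eef_rot: [[-1.0, -0.001, -0.004], [-0.001, 1.0, 0.0], [0.004, 0.0, -1.0]]
wrist_force: [-0.4, -0.5, -1.3]
finger_gap: 0.0296
finger_force: 50.4
```

```bash
python3 - <<'E'
from h import *
np.set_printoptions(precision=4,suppress=True)
s=snap('wrist','w4.png');st=sensors.read_state();print(st['position'],proj(s,[[.6415,-.115,.08],[.6383,-.0252,.08],[.635,.065,.08]]))
# dark-hole blobs on plate
hsv=cv2.cvtColor(s['image'],cv2.COLOR_RGB2HSV)
from seg import blobs
print(blobs(s['image'],(5,0,0),(30,255,75),20,(150,100,640,300)))
E
```

```text
[0.6333 0.0656 0.1902] [[ 65.414  241.4727]
 [189.4812 237.29  ]
 [314.8456 232.9488]]
[([392.9, 153.2], [388, 150, 10, 7, 33]), ([393.5, 164.3], [389, 161, 11, 9, 30]), ([188.5, 236.5], [186, 229, 10, 15, 51]), ([317.4, 279.8], [277, 265, 82, 35, 1234]), ([252.5, 295.4], [245, 294, 17, 6, 24])]
```

View pics/w4.png

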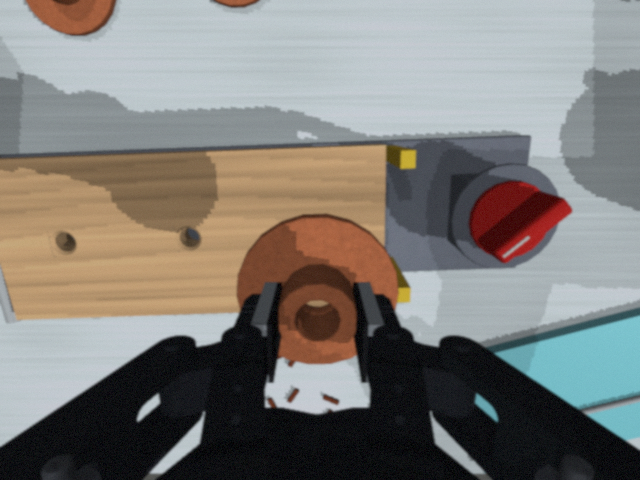

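The wrist view shows the lid in hand (disc x 237–398, y 213–362, neck hole near (318,320)). The free plate holes at (65,241) and (190,237) match the prediction to 1 px.

```bash
python3 - <<'E'
from h import *
np.set_printoptions(precision=4,suppress=True)
s=snap('wrist');st=sensors.read_state();print(st['position'])
z=st['position'][2]-.0126
a=onz(s,317.5,213.5,z+.004);b=onz(s,317.5,362.5,z+.004);l=onz(s,237,287,z+.004);r=onz(s,398.5,287,z+.004)
print(a,b,(a+b)/2,np.linalg.norm(a-b),(l+r)/2,np.linalg.norm(l-r)); print(onz(s,318,320,z+.03))
E
```

```text
[0.6336 0.0657 0.1908]
[0.5972 0.0668 0.1822] [0.6705 0.0669 0.1822] [0.6339 0.0669 0.1822] 0.07339728025683954 [0.6311 0.067  0.1822] 0.0727038746152502
[0.633  0.067  0.2082]
```

apply_moves(
  increments=[0, -0.1, -0.1, 3, 0, 0, -0.1, -0.1, 6, 0, 0, -0.1, -0.1, 8, 0, 0, -0.1, -0.1, 9, 0, 0, -0.1, -0.1, 9, 0, 0, -0.1, -0.1, 9, 0],
)

```text
clock: 11.8
position: [0.6365, 0.0642, 0.1024]
eef_rot: [[-1.0, -0.001, 0.001], [-0.001, 1.0, -0.0], [-0.001, -0.0, -1.0]]
wrist_force: [-0.9, -0.2, -0.6]
finger_gap: 0.0297
finger_force: 50.4
```

apply_moves(
  increments=[0, 0.1, 0, 0.5, 0, 0, 0.1, 0, 0.9, 0, 0, 0.1, 0, 0.9, 0, 0, 0.1, 0, 0.9, 0],
)

```text
clock: 12.2
position: [0.6354, 0.064, 0.0927]
eef_rot: [[-1.0, -0.0, 0.001], [-0.0, 1.0, 0.0], [-0.001, 0.0, -1.0]]
wrist_force: [0.8, 0.2, 0.2]
finger_gap: 0.0293
finger_force: 50.6
```

apply_moves(
  increments=[60, 0, 0, 0, 0, 60, 0, 0, 0, 0, 60, 0, 0, -3, 0, 60, 0, 0, -8, 0, 60, 0, 0, -12, 0, 60, 0, 0, -12, 0, 60, 0, 0, -12, 0],
)

```text
clock: 12.9
position: [0.6358, 0.0639, 0.2136]
eef_rot: [[-1.0, -0.0, 0.003], [-0.0, 1.0, -0.0], [-0.003, -0.0, -1.0]]
wrist_force: [0.1, -0.1, -1.3]
finger_gap: 0.0512
finger_force: 0.0
```

```bash
python3 - <<'E'
from lid import *
s=snap('wrist');st=sensors.read_state();print(st['position'])
lidw(s,(.635,.065),.08)
p=proj(s,[.635,.065,.11])[0].astype(int)
cv2.imwrite('pics/l2.png',cv2.cvtColor(cv2.resize(s['image'][p[1]-60:p[1]+60,p[0]-80:p[0]+80],None,fx=5,fy=5,interpolation=2),cv2.COLOR_RGB2BGR)); print(p)
E
```

```text
[0.6347 0.0639 0.2119]
hole px [317.366 235.067] [307 228  22  14 194] -> [0.6383 0.0653 0.11  ]
guess px (np.float64(316.9067573719405), np.float64(230.59632739620608)) ellipse (314.870849609375, 219.39088439941406) (93.24295043945312, 101.73806762695312) disc ctr [0.6326 0.0635 0.088 ]
[316 230]
```

View pics/l2.png

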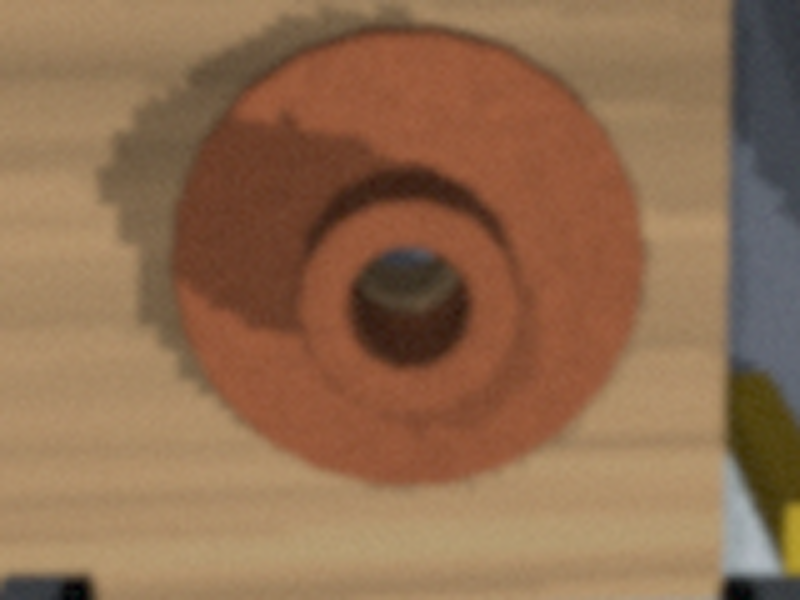

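The lid sits concentric over hole2, with the plate hole visible through its neck. Now the first pin.

apply_moves(
  increments=[60, 13.4, -29.9, 0, 0, 60, 13.4, -29.9, 0, 0, 60, 13.4, -29.9, 0, 0, 60, 13.4, -29.9, 0, 0, 60, 13.4, -29.9, 0, 0, 60, 13.4, -29.9, 0, 0, 60, 13.4, -29.9, 0, 0, 60, 13.4, -29.9, 0, 0, 60, 13.4, -29.9, 0, 0, 60, 13.4, -29.9, 0, 0],
)

```text
clock: 13.95
position: [0.5009, -0.2339, 0.2112]
eef_rot: [[-1.0, -0.001, -0.002], [-0.001, 1.0, 0.002], [0.002, 0.002, -1.0]]
wrist_force: [0.3, 0.4, -0.7]
finger_gap: 0.0511
finger_force: 0.0
```

```bash
cat > pin.py <<'E'
from lid import *
from seg import blobs
def pins(s):
    """pin grip centres: blue blob extremes give the top disc (nearest to camera)"""
    st=sensors.read_state(); print('tcp',st['position'],st['clock'])
    hsv=cv2.cvtColor(s['image'],cv2.COLOR_RGB2HSV); m=cv2.inRange(hsv,(108,120,30),(130,255,255))
    n,l,stt,c=cv2.connectedComponentsWithStats(m)
    for i in range(1,n):
        if stt[i][4]<100: continue
        v=hsv[...,2][l==i]; print(stt[i],c[i].round(1),np.percentile(v,[10,50,90]))
E
python3 - <<'E'
from pin import *
s=snap('wrist','w5.png'); pins(s)
for p in [(.5005,-.235),(.558,-.2501),(.6152,-.2668)]:
    print(proj(s,[[*p,.135],[*p,.091]]), proj(s,[[p[0],p[1]-.01,.135],[p[0],p[1]+.01,.135]])[:,0])
E
```

```text
tcp [ 0.5012 -0.2338  0.2115] 14.0
[ 296  214   30   43 1042] [310.7 236.2] [ 61.  138.5 145. ]
[ 272  287   30   50 1168] [287.9 312.8] [ 60.   84.5 139. ]
[ 253  352   30   57 1250] [268.1 380.7] [ 59.  72. 143.]
[[313.2536 243.7618]
 [313.6986 225.4721]] [297.3501 329.1536]
[[290.9251 325.0639]
 [294.589  295.9832]] [276.0573 305.7898]
[[269.0845 396.0555]
 [275.5619 358.732 ]] [255.1208 283.0454]
```

View pics/w5.png

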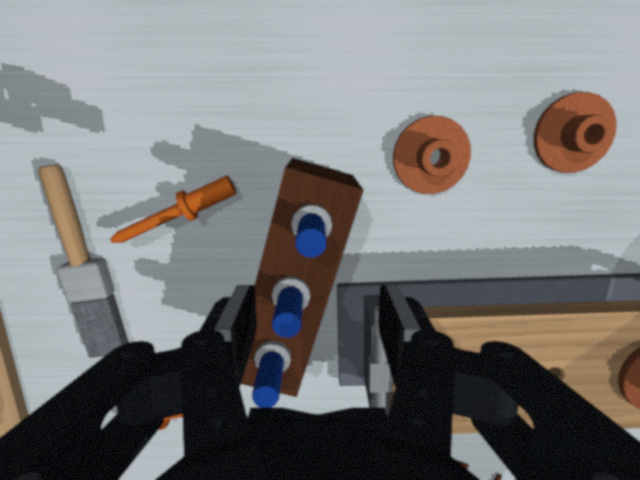

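The wrist view shows the three blue pins with grip tops near (311,242), (287,322) and (268,394); two lids remain at (432,154) and (576,132). I take the first pin.

apply_moves(
  increments=[60, 0.1, -0.2, 4, 0, 60, 0.1, -0.2, 8, 0, 60, 0.1, -0.2, 10.5, 0, 60, 0.1, -0.2, 11.5, 0, 60, 0.1, -0.2, 11.5, 0, 0, 0.1, -0.2, 11.5, 0, 0, 0.1, -0.2, 11.5, 0, 0, 0.1, -0.2, 11.5, 0, 0, 0.1, -0.2, 11.5, 0, 0, 0.1, -0.2, 11.5, 0],
  force=50,
)

```text
clock: 15.0
position: [0.5015, -0.2378, 0.099]
eef_rot: [[-1.0, -0.0, 0.003], [-0.0, 1.0, -0.001], [-0.003, -0.001, -1.0]]
wrist_force: [-0.0, 1.0, 5.6]
finger_gap: 0.0188
finger_force: 48.7
```

apply_moves(
  increments=[0, 0, 0, -2, 0, 0, 0, 0, -5, 0, 0, 0, 0, -9, 0, 0, 0, 0, -12, 0, 0, 0, 0, -14, 0, 0, 0, 0, -14, 0, 0, 0, 0, -14, 0],
)

```text
clock: 15.7
position: [0.5, -0.2371, 0.2371]
eef_rot: [[-1.0, -0.0, 0.0], [-0.0, 1.0, -0.0], [-0.0, -0.0, -1.0]]
wrist_force: [0.2, -0.6, -1.6]
finger_gap: 0.0189
finger_force: 49.6
```

apply_moves(
  increments=[0, -13.6, 30.3, 0, 0, 0, -13.6, 30.3, 0, 0, 0, -13.6, 30.3, 0, 0, 0, -13.6, 30.3, 0, 0, 0, -13.6, 30.3, 0, 0, 0, -13.6, 30.3, 0, 0, 0, -13.6, 30.3, 0, 0, 0, -13.6, 30.3, 0, 0, 0, -13.6, 30.3, 0, 0, 0, -13.6, 30.3, 0, 0],
)

```text
clock: 16.7
position: [0.6351, 0.065, 0.236]
eef_rot: [[-1.0, 0.001, -0.003], [0.001, 1.0, -0.0], [0.003, -0.0, -1.0]]
wrist_force: [-0.1, -0.1, -0.2]
finger_gap: 0.0188
finger_force: 49.6
```

```bash
cat > held.py <<'E'
from pin import *
def held():
    s=snap('scene'); d=snap('side'); w=snap('wrist'); st=sensors.read_state(); T=np.array(st['position']); print('tcp',T)
    for nm,v in(('scene',s),('side',d),('wrist',w)):
        P=T+[0,0,-.014]; pr=proj(v,[P+[0,0,.05],P,P-[0,0,.070]]); print(nm,pr.round(1).tolist())
    return s,d,w
if __name__=='__main__':
    s,d,w=held(); T=np.array(sensors.read_state()['position'])
    ims=[]
    for v in (s,d):
        x,y=proj(v,T-[0,0,.07])[0].astype(int)
        ims.append(cv2.resize(v['image'][y-40:y+40,x-27:x+27],(378,560),interpolation=2))
    cv2.imwrite('pics/held.png',cv2.cvtColor(np.hstack(ims),cv2.COLOR_RGB2BGR)); 
    pins(w)
E
python3 held.py
```

```text
tcp [0.6356 0.0646 0.2371]
scene [[322.8, 216.8], [322.2, 233.2], [321.4, 254.8]]
side [[345.9, 143.1], [344.6, 165.1], [342.8, 194.1]]
wrist [[313.9, 348.7], [314.7, 286.3], [315.3, 241.0]]
tcp [0.6356 0.0646 0.2371] 16.85
[ 288  272   59   96 4440] [316.9 322.2] [ 53.  66. 105.]
```

View pics/held.png

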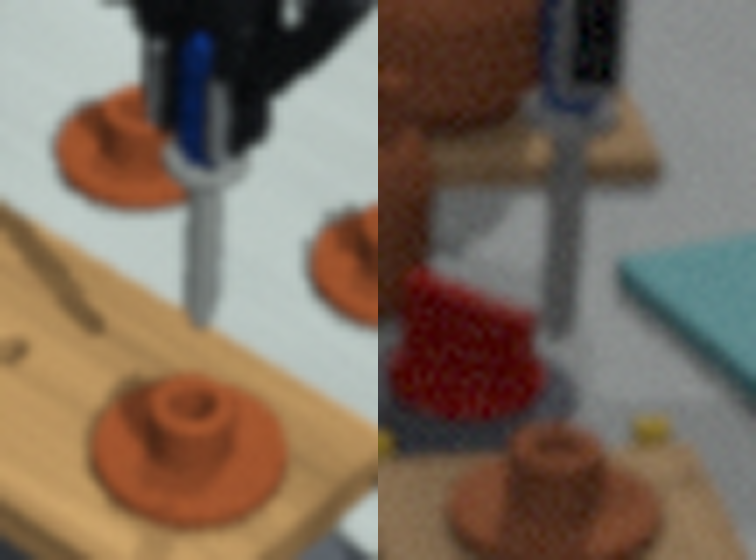

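The held pin hangs upright. Its tip is at scene px (322.9,256.0) and side px (342.0,195.4); the lid's neck mouth is at scene (321.1,266.9) and side (341.7,212.5).

```bash
python3 - <<'E'
from h import *
s=snap('scene');d=snap('side')
print(sensors.read_state()['position'])
print('tip',tri(s,(322.7,256),d,(342.2,195.6)));print('neck',tri(s,(321.2,266.8),d,(341.3,212.0)),onz(s,321.2,266.8,.11),onz(d,341.3,212,.11))
print('collar',tri(s,(329.1-.1-0,233.5),d,(344.1,163.5)))
E
```

```text
[0.63589067 0.06481961 0.2374398 ]
tip (array([0.63425559, 0.0668055 , 0.14879567]), np.float64(0.0016158676269973549))
neck (array([0.63386618, 0.06307464, 0.10871747]), np.float64(0.0012573761683302407)) [0.63413791 0.06400754 0.11      ] [0.63381221 0.06005783 0.11      ]
collar (array([0.63258316, 0.07765103, 0.22439842]), np.float64(0.01023307937902787))
```

apply_moves(
  increments=[0, 0, 0, 2, 0, 0, 0, 0, 3.5, 0, 0, 0, 0, 4.5, 0, 0, 0, 0, 5.5, 0, 0, 0, 0, 6, 0, 0, 0, 0, 6, 0, 0, 0, 0, 6, 0],
)

```text
clock: 17.65
position: [0.6364, 0.0659, 0.1778]
eef_rot: [[-1.0, -0.0, 0.001], [-0.0, 1.0, 0.0], [-0.001, 0.0, -1.0]]
wrist_force: [-0.1, 0.2, -0.8]
finger_gap: 0.0188
finger_force: 49.6
```

apply_moves(
  increments=[0, 0, 0, 0.5, 0, 0, 0, 0, 1, 0, 0, 0, 0, 1.5, 0, 0, 0, 0, 1.5, 0],
)

```text
clock: 18.05
position: [0.6359, 0.0656, 0.1615]
eef_rot: [[-1.0, -0.0, -0.001], [-0.0, 1.0, -0.001], [0.001, -0.001, -1.0]]
wrist_force: [-0.2, -1.0, -0.8]
finger_gap: 0.0189
finger_force: 49.8
```

apply_moves(
  increments=[0, 0, 0, 1, 0, 0, 0, 0, 2, 0, 0, 0, 0, 3, 0, 0, 0, 0, 3.4, 0, 0, 0, 0, 3.6, 0, 0, 0, 0, 3.6, 0],
)

```text
clock: 18.65
position: [0.6363, 0.0651, 0.1258]
eef_rot: [[-1.0, 0.0, 0.0], [0.0, 1.0, -0.002], [-0.0, -0.002, -1.0]]
wrist_force: [3.1, -4.8, -2.7]
finger_gap: 0.0191
finger_force: 49.6
```

apply_moves(
  increments=[0, 0, 0, 0.1, 0, 0, 0, 0, 0.3, 0, 0, 0, 0, 0.3, 0],
)

```text
clock: 18.95
position: [0.6366, 0.0652, 0.124]
eef_rot: [[-1.0, 0.0, 0.001], [0.0, 1.0, -0.001], [-0.001, -0.001, -1.0]]
wrist_force: [0.5, -5.4, 3.8]
finger_gap: 0.0185
finger_force: 50.3
```

apply_moves(
  increments=[60, 0, 0, 0, 0, 60, 0, 0, 0, 0, 60, 0, 0, -4, 0, 60, 0, 0, -8, 0, 60, 0, 0, -8, 0, 100, 5, -6.2, -8, 0, 100, 10, -6.2, -8, 0, 100, 15, -6.2, -8, 0, 100, 20.2, -6.2, -8, 0, 100, 20.2, -6.2, -8, 0, 100, 20.2, -6.2, -8, 0],
)

```text
clock: 20.05
position: [0.4299, 0.0049, 0.2026]
eef_rot: [[-1.0, -0.0, -0.003], [-0.0, 1.0, 0.002], [0.003, 0.002, -1.0]]
wrist_force: [0.9, 0.7, -0.2]
finger_gap: 0.0858
finger_force: 0.0
```

```bash
python3 - <<'E'
from pin import *
w=snap('wrist');print(sensors.read_state()['position']);lidw(w,(.4345,.004))
s=snap('scene');d=snap('side')
for nm,v,box in(('scene',s,(290,200,400,300)),('side',d,(230,200,420,340))):
    print(nm,blobs(v['image'],(2,100,70),(12,220,255),box=box,mina=60),blobs(v['image'],(105,120,40),(130,255,255),box=box))
print(proj(s,[.635,.065,.160-.022]),proj(d,[.635,.065,.138]))
E
```

```text
[0.4326 0.0046 0.2031]
hole px [312.9571 222.1143] [305 219  17   7  70] -> [0.4402 0.0029 0.03  ]
guess px (np.float64(314.1607336797809), np.float64(215.8653338056419)) ellipse (312.9162292480469, 210.3233642578125) (72.90428161621094, 74.0752182006836) disc ctr [0.4344 0.0027 0.008 ]
scene [([313.2, 231.2], [302, 223, 23, 17, 293]), ([350.0, 247.8], [339, 239, 23, 18, 322]), ([320.5, 275.5], [307, 265, 28, 21, 391])] [([321.8, 258.9], [319, 251, 7, 17, 103])]
side [([245.9, 202.5], [236, 200, 22, 7, 98]), ([341.1, 221.2], [326, 213, 31, 18, 373]), ([256.2, 268.7], [242, 257, 30, 22, 465]), ([265.1, 304.4], [252, 292, 28, 25, 496])] [([341.1, 204.2], [338, 200, 7, 10, 60]), ([329.4, 297.9], [324, 286, 12, 26, 235]), ([364.5, 301.8], [359, 291, 13, 25, 244])]
[[321.5595 259.1339]] [[342.0964 200.049 ]]
```

Pin 1 is seated: its blue grip is at the expected scene pixel (321.8,258.9). Next lid1, with disc centre (0.4344, 0.0027).

apply_moves(
  increments=[100, -0.1, -0.2, 5, 0, 100, -0.1, -0.2, 10, 0, 100, -0.1, -0.2, 14, 0, 100, -0.1, -0.2, 17, 0, 100, -0.1, -0.2, 19.1, 0, 100, -0.1, -0.2, 19.1, 0, 0, -0.1, -0.2, 19.1, 0, 0, -0.1, -0.2, 19.1, 0, 0, -0.1, -0.2, 19.1, 0, 0, -0.1, -0.2, 19.1, 0, 0, -0.1, -0.2, 19.1, 0],
  force=50,
)

```text
clock: 21.3
position: [0.4362, 0.0017, 0.0137]
eef_rot: [[-1.0, -0.001, 0.003], [-0.001, 1.0, -0.001], [-0.003, -0.001, -1.0]]
wrist_force: [-0.6, -0.2, 7.8]
finger_gap: 0.0305
finger_force: 48.7
```

apply_moves(
  increments=[0, 0, 0, -5, 0, 0, 0, 0, -10, 0, 0, 0, 0, -15, 0, 0, 0, 0, -18, 0, 0, 0, 0, -18, 0, 0, 0, 0, -18, 0],
)

```text
clock: 21.9
position: [0.4354, 0.0018, 0.193]
eef_rot: [[-1.0, -0.0, 0.002], [-0.0, 1.0, -0.0], [-0.002, -0.0, -1.0]]
wrist_force: [0.4, 0.5, -1.2]
finger_gap: 0.0302
finger_force: 50.1
```

apply_moves(
  increments=[0, -5, -2.8, 0, 0, 0, -10, -2.8, 0, 0, 0, -15, -2.8, 0, 0, 0, -20.4, -2.8, 0, 0, 0, -20.4, -2.8, 0, 0, 0, -20.4, -2.8, 3, 0, 0, -20.4, -2.8, 6, 0, 0, -20.4, -2.8, 8, 0, 0, -20.4, -2.8, 9, 0, 0, -20.4, -2.8, 9, 0, 0, -20.4, -2.8, 9, 0],
)

```text
clock: 23.0
position: [0.6391, -0.0261, 0.1023]
eef_rot: [[-1.0, -0.0, -0.0], [-0.0, 1.0, 0.0], [0.0, 0.0, -1.0]]
wrist_force: [-0.7, -0.1, -0.8]
finger_gap: 0.0303
finger_force: 50.1
```

```bash
python3 - <<'E'
from h import *
st=sensors.read_state();print(st['position'])
E
```

```text
[ 0.63910281 -0.02607     0.10227946]
```

apply_moves(
  increments=[0, 0, 0, 0.4, 0, 0, 0, 0, 0.8, 0, 0, 0, 0, 0.8, 0, 0, 0, 0, 0.8, 0, 60, 0, 0, 0.8, 0, 60, 0, 0, 0.8, 0, 60, 0, 0, -3, 0, 60, 0, 0, -8, 0, 60, 0, 0, -11, 0, 60, 0, 0, -11, 0, 60, 0, 0, -11, 0],
)

```text
clock: 24.1
position: [0.6397, -0.0261, 0.2133]
eef_rot: [[-1.0, -0.0, 0.002], [-0.0, 1.0, -0.0], [-0.002, -0.0, -1.0]]
wrist_force: [0.2, 0.3, -1.1]
finger_gap: 0.0509
finger_force: 0.0
```

```bash
cat > neck.py <<'E'
from pin import *
def neck(s,g,z0):
    """dark through-hole + crescent inside neck rim: bore mouth = non-bright blob near guess"""
    u,v=proj(s,[*g,z0+.03])[0]; x,y=int(u)-30,int(v)-30; im=s['image'][y:y+60,x:x+60]
    hsv=cv2.cvtColor(im,cv2.COLOR_RGB2HSV); g0=hsv[...,2]
    m=((hsv[...,1]<130)|(g0<95)).astype(np.uint8); m=cv2.morphologyEx(m,cv2.MORPH_OPEN,np.ones((3,3)))
    n,l,st,c=cv2.connectedComponentsWithStats(m)
    for i in range(1,n):
        if 150<st[i][4]<900 and np.hypot(*(c[i]-30))<18:
            b=st[i]; cu,cv_=x+b[0]+(b[2]-1)/2,y+b[1]+(b[3]-1)/2
            print('bore bbox',b,'guess',(u.round(1),v.round(1)),'ctr',(cu,cv_),onz(s,cu,cv_,z0+.03))
E
python3 - <<'E'
from neck import *
w=snap('wrist');print(sensors.read_state()['position']);neck(w,(.6383,-.0252),.08);lidw(w,(.6383,-.0252),.08)
E
```

```text
[ 0.6388 -0.026   0.2119]
bore bbox [ 20  20  24  24 443] guess (np.float64(316.7), np.float64(229.9)) ctr (np.float64(317.5), np.float64(230.5)) [ 0.6387 -0.0247  0.11  ]
hole px [317.2431 234.9669] [307 228  22  14 181] -> [ 0.642  -0.0248  0.11  ]
guess px (np.float64(316.7415078867565), np.float64(229.94404954240545)) ellipse (319.2647705078125, 216.29513549804688) (98.71452331542969, 103.86416625976562) disc ctr [ 0.634  -0.0233  0.088 ]
```

Lid 1's bore is at (0.6387, -0.0247), within 1 mm of hole1. Next pin.

apply_moves(
  increments=[60, 8.1, -22.7, 0, 0, 60, 8.1, -22.7, 0, 0, 60, 8.1, -22.7, 0, 0, 60, 8.1, -22.7, 0, 0, 60, 8.1, -22.7, 0, 0, 60, 8.1, -22.7, 0, 0, 60, 8.1, -22.7, 0, 0, 60, 8.1, -22.7, 0, 0],
)

```text
clock: 24.95
position: [0.5579, -0.2519, 0.2112]
eef_rot: [[-1.0, -0.001, -0.002], [-0.001, 1.0, 0.002], [0.002, 0.002, -1.0]]
wrist_force: [-0.6, 0.2, 0.4]
finger_gap: 0.0512
finger_force: 0.0
```

```bash
python3 - <<'E'
from pin import *
s=snap('wrist'); pins(s)
for p in [(.5573,-.2535),(.615,-.2695)]: print(proj(s,[*p,.135]))
E
```

```text
tcp [ 0.5582 -0.2516  0.2114] 25.0
[ 298  215   31   44 1042] [313.1 237.3] [ 64. 143. 150.]
[ 275  288   29   50 1151] [290.3 313.6] [ 63.  83. 138.]
[[312.4508 243.6277]]
[[288.8466 325.2556]]
```

apply_moves(
  increments=[60, 0.1, -0.1, 4, 0, 60, 0.1, -0.1, 8, 0, 60, 0.1, -0.1, 10.5, 0, 60, 0.1, -0.1, 11.5, 0, 60, 0.1, -0.1, 11.5, 0, 0, 0.1, -0.1, 11.5, 0, 0, 0.1, -0.1, 11.5, 0, 0, 0.1, -0.1, 11.5, 0, 0, 0.1, -0.1, 11.5, 0, 0, 0.1, -0.1, 11.5, 0],
)

```text
clock: 26.0
position: [0.5586, -0.2546, 0.0993]
eef_rot: [[-1.0, -0.0, 0.004], [-0.0, 1.0, -0.001], [-0.004, -0.001, -1.0]]
wrist_force: [1.0, 2.2, 6.4]
finger_gap: 0.0188
finger_force: 48.8
```

apply_moves(
  increments=[0, 0, 0, -2, 0, 0, 0, 0, -5, 0, 0, 0, 0, -9, 0, 0, 0, 0, -12, 0, 0, 0, 0, -14, 0, 0, 0, 0, -14, 0, 0, 0, 0, -14, 0],
)

```text
clock: 26.7
position: [0.557, -0.2541, 0.237]
eef_rot: [[-1.0, -0.0, 0.0], [-0.0, 1.0, -0.0], [-0.0, -0.0, -1.0]]
wrist_force: [0.4, -0.4, -1.8]
finger_gap: 0.0188
finger_force: 49.6
```

apply_moves(
  increments=[0, -8.2, 22.9, 0, 0, 0, -8.2, 22.9, 0, 0, 0, -8.2, 22.9, 0, 0, 0, -8.2, 22.9, 0, 0, 0, -8.2, 22.9, 0, 0, 0, -8.2, 22.9, 0, 0, 0, -8.2, 22.9, 0, 0, 0, -8.2, 22.9, 0, 0, 0, -8.2, 22.9, 2, 0, 0, -8.2, 22.9, 3.5, 0, 0, -8.2, 22.9, 3.5, 0],
)

```text
clock: 27.8
position: [0.6369, -0.0266, 0.1995]
eef_rot: [[-1.0, 0.002, -0.005], [0.002, 1.0, 0.001], [0.005, 0.001, -1.0]]
wrist_force: [-0.9, 1.1, -0.9]
finger_gap: 0.0186
finger_force: 49.6
```

apply_moves(
  increments=[0, 0, 0, 1, 0, 0, 0, 0, 2, 0, 0, 0, 0, 3, 0, 0, 0, 0, 4, 0, 0, 0, 0, 4, 0],
)

```text
clock: 28.3
position: [0.6385, -0.0253, 0.1605]
eef_rot: [[-1.0, -0.0, -0.002], [-0.0, 1.0, -0.001], [0.002, -0.001, -1.0]]
wrist_force: [0.7, -0.0, -1.9]
finger_gap: 0.0185
finger_force: 49.5
```

apply_moves(
  increments=[0, 0, 0, 1, 0, 0, 0, 0, 2, 0, 0, 0, 0, 3, 0, 0, 0, 0, 3.5, 0, 0, 0, 0, 3.8, 0, 0, 0, 0, 3.8, 0],
)

```text
clock: 28.9
position: [0.6392, -0.0253, 0.1243]
eef_rot: [[-1.0, -0.0, 0.0], [-0.0, 1.0, -0.001], [-0.0, -0.001, -1.0]]
wrist_force: [1.1, -2.0, -0.2]
finger_gap: 0.0184
finger_force: 49.7
```

apply_moves(
  increments=[0, 0, 0, 0.2, 0, 60, 0, 0, 0.2, 0, 60, 0, 0, 0, 0, 60, 0, 0, -4, 0, 60, 0, 0, -8, 0, 60, 0, 0, -8, 0, 100, 5, -5, -8, 0, 100, 10, -9.9, -8, 0, 100, 15, -9.9, -8, 0, 100, 18.5, -9.9, -8, 0, 100, 18.5, -9.9, -8, 0, 100, 18.5, -9.9, -8, 0],
)

```text
clock: 30.1
position: [0.4513, -0.1238, 0.204]
eef_rot: [[-1.0, 0.002, -0.002], [0.002, 1.0, 0.001], [0.002, 0.001, -1.0]]
wrist_force: [0.9, -1.1, -0.0]
finger_gap: 0.0855
finger_force: 0.0
```

```bash
python3 - <<'E'
from pin import *
w=snap('wrist');print(sensors.read_state()['position']);lidw(w,(.4538,-.1247))
s=snap('scene')
print(blobs(s['image'],(2,100,70),(12,220,255),box=(290,200,400,300),mina=60),blobs(s['image'],(105,120,40),(130,255,255),box=(230,180,400,300)))
print(proj(s,[[.635,.065,.138],[.6383,-.0252,.138]]))
E
```

```text
[ 0.4535 -0.124   0.2043]
hole px [312.7424 220.    ] [306 216  15   8  66] -> [ 0.4604 -0.1262  0.03  ]
guess px (np.float64(314.38316753087935), np.float64(212.77692366514714)) ellipse (312.7894287109375, 208.40171813964844) (72.67012786865234, 73.91507720947266) disc ctr [ 0.4547 -0.1263  0.008 ]
[([313.2, 231.1], [302, 223, 23, 17, 292]), ([298.3, 259.7], [290, 250, 18, 19, 247]), ([320.5, 275.5], [307, 265, 28, 21, 391])] [([239.5, 205.7], [237, 199, 6, 15, 79]), ([294.6, 242.8], [292, 235, 7, 16, 92]), ([321.7, 258.9], [318, 251, 8, 17, 102])]
[[321.5595 259.1339]
 [294.7078 242.9099]]
```

Both pins are seated as expected. Last lid, centre (0.4547, -0.1263).

apply_moves(
  increments=[100, -0.1, -0.2, 5, 0, 100, -0.1, -0.2, 10, 0, 100, -0.1, -0.2, 14, 0, 100, -0.1, -0.2, 17, 0, 100, -0.1, -0.2, 19.2, 0, 100, -0.1, -0.2, 19.2, 0, 0, -0.1, -0.2, 19.2, 0, 0, -0.1, -0.2, 19.2, 0, 0, -0.1, -0.2, 19.2, 0, 0, -0.1, -0.2, 19.2, 0, 0, -0.1, -0.2, 19.2, 0],
)

```text
clock: 31.3
position: [0.4563, -0.1266, 0.0138]
eef_rot: [[-1.0, -0.0, 0.003], [-0.0, 1.0, -0.001], [-0.003, -0.001, -1.0]]
wrist_force: [-0.5, 0.1, 6.9]
finger_gap: 0.0302
finger_force: 48.8
```

apply_moves(
  increments=[0, 0, 0, -5, 0, 0, 0, 0, -10, 0, 0, 0, 0, -15, 0, 0, 0, 0, -18, 0, 0, 0, 0, -18, 0, 0, 0, 0, -18, 0],
)

```text
clock: 31.9
position: [0.4553, -0.1262, 0.193]
eef_rot: [[-1.0, -0.0, 0.002], [-0.0, 1.0, -0.001], [-0.002, -0.001, -1.0]]
wrist_force: [0.1, -0.5, -0.9]
finger_gap: 0.0306
finger_force: 50.2
```

apply_moves(
  increments=[0, -5, 1, 0, 0, 0, -10, 1, 0, 0, 0, -15, 1, 0, 0, 0, -18.7, 1, 0, 0, 0, -18.7, 1, 0, 0, 0, -18.7, 1, 3, 0, 0, -18.7, 1, 6, 0, 0, -18.7, 1, 8, 0, 0, -18.7, 1, 9, 0, 0, -18.7, 1, 9, 0, 0, -18.7, 1, 9, 0],
)

```text
clock: 33.0
position: [0.642, -0.1161, 0.1025]
eef_rot: [[-1.0, -0.0, -0.0], [-0.0, 1.0, 0.0], [0.0, 0.0, -1.0]]
wrist_force: [0.1, -0.1, -0.2]
finger_gap: 0.0305
finger_force: 50.2
```

apply_moves(
  increments=[0, 0, 0, 0.4, 0, 0, 0, 0, 0.8, 0, 0, 0, 0, 0.8, 0, 0, 0, 0, 0.8, 0, 60, 0, 0, 0.8, 0, 60, 0, 0, 0.8, 0, 60, 0, 0, -3, 0, 60, 0, 0, -8, 0, 60, 0, 0, -11, 0, 60, 0, 0, -11, 0, 60, 0, 0, -11, 0],
)

```text
clock: 34.1
position: [0.6427, -0.1162, 0.2134]
eef_rot: [[-1.0, -0.0, 0.002], [-0.0, 1.0, -0.001], [-0.002, -0.001, -1.0]]
wrist_force: [-0.6, 1.4, 0.3]
finger_gap: 0.0516
finger_force: 0.0
```

```bash
python3 - <<'E'
from neck import *
w=snap('wrist');print(sensors.read_state()['position']);neck(w,(.6414,-.1152),.08)
E
```

```text
[ 0.6418 -0.1159  0.2119]
bore bbox [ 21  20  23  24 424] guess (np.float64(316.9), np.float64(230.0)) ctr (np.float64(318.0), np.float64(230.5)) [ 0.6418 -0.1144  0.11  ]
```

Lid 0 is on hole0 (bore within 1 mm). Last pin at about (0.615, -0.2695).

apply_moves(
  increments=[60, 2.6, -15.2, 0, 0, 60, 2.6, -15.2, 0, 0, 60, 2.6, -15.2, 0, 0, 60, 2.6, -15.2, 0, 0, 60, 2.6, -15.2, 0, 0, 60, 2.6, -15.2, 0, 0, 60, 2.6, -15.2, 0, 0],
)

```text
clock: 34.85
position: [0.6162, -0.2663, 0.2117]
eef_rot: [[-1.0, -0.002, -0.001], [-0.002, 1.0, 0.001], [0.001, 0.001, -1.0]]
wrist_force: [-0.2, -0.8, 0.4]
finger_gap: 0.0512
finger_force: 0.0
```

```bash
python3 - <<'E'
from pin import *
s=snap('wrist'); pins(s); print(proj(s,[.615,-.2695,.135]))
E
```

```text
tcp [ 0.6164 -0.2663  0.212 ] 34.9
[ 295  214   31   43 1037] [310.1 236. ] [ 62. 141. 148.]
[[309.9769 242.2503]]
```

apply_moves(
  increments=[60, 0.1, -0.2, 4, 0, 60, 0.1, -0.2, 8, 0, 60, 0.1, -0.2, 10.5, 0, 60, 0.1, -0.2, 11.5, 0, 60, 0.1, -0.2, 11.5, 0, 0, 0.1, -0.2, 11.5, 0, 0, 0.1, -0.2, 11.5, 0, 0, 0.1, -0.2, 11.5, 0, 0, 0.1, -0.2, 11.5, 0, 0, 0.1, -0.2, 11.5, 0],
)

```text
clock: 35.9
position: [0.6166, -0.2707, 0.0995]
eef_rot: [[-1.0, -0.0, 0.004], [-0.0, 1.0, -0.002], [-0.004, -0.002, -1.0]]
wrist_force: [-0.8, 0.4, 5.9]
finger_gap: 0.0188
finger_force: 48.7
```

apply_moves(
  increments=[0, 0, 0, -2, 0, 0, 0, 0, -5, 0, 0, 0, 0, -9, 0, 0, 0, 0, -12, 0, 0, 0, 0, -14, 0, 0, 0, 0, -14, 0, 0, 0, 0, -14, 0],
)

```text
clock: 36.6
position: [0.615, -0.2701, 0.237]
eef_rot: [[-1.0, -0.0, 0.0], [-0.0, 1.0, -0.0], [-0.0, -0.0, -1.0]]
wrist_force: [0.2, -0.3, -1.2]
finger_gap: 0.0187
finger_force: 49.6
```

apply_moves(
  increments=[0, -2.7, 15.5, 0, 0, 0, -2.7, 15.5, 0, 0, 0, -2.7, 15.5, 0, 0, 0, -2.7, 15.5, 0, 0, 0, -2.7, 15.5, 0, 0, 0, -2.7, 15.5, 0, 0, 0, -2.7, 15.5, 2, 0, 0, -2.7, 15.5, 3.5, 0, 0, -2.7, 15.5, 3.5, 0],
)

```text
clock: 37.5
position: [0.6401, -0.1167, 0.1992]
eef_rot: [[-1.0, 0.002, -0.005], [0.002, 1.0, 0.001], [0.005, 0.001, -1.0]]
wrist_force: [-0.3, 0.9, -0.9]
finger_gap: 0.0187
finger_force: 49.7
```

apply_moves(
  increments=[0, 0, 0, 1, 0, 0, 0, 0, 2, 0, 0, 0, 0, 3, 0, 0, 0, 0, 4, 0, 0, 0, 0, 4, 0],
)

```text
clock: 38.0
position: [0.6418, -0.1153, 0.1605]
eef_rot: [[-1.0, -0.0, -0.001], [-0.0, 1.0, -0.0], [0.001, -0.0, -1.0]]
wrist_force: [1.6, -1.7, -1.4]
finger_gap: 0.0185
finger_force: 49.5
```

apply_moves(
  increments=[0, 0, 0, 1, 0, 0, 0, 0, 2, 0, 0, 0, 0, 3, 0, 0, 0, 0, 3.5, 0, 0, 0, 0, 3.8, 0, 0, 0, 0, 3.8, 0],
)

```text
clock: 38.6
position: [0.6423, -0.1154, 0.1245]
eef_rot: [[-1.0, -0.0, 0.0], [-0.0, 1.0, -0.001], [-0.0, -0.001, -1.0]]
wrist_force: [0.1, -2.9, -0.1]
finger_gap: 0.0189
finger_force: 49.7
```

Press slightly, release, withdraw upward and back toward the base, then check.

apply_moves(
  increments=[0, 0, 0, 0.2, 0, 60, 0, 0, 0.2, 0, 60, 0, 0, 0, 0, 60, 0, 0, -4, 0, 60, 0, 0, -8, 0, 60, 0, 0, -12, 0, 60, 5, 0, -14, 0, 60, 10, 0, -14, 0, 60, 15, 0, -14, 0, 60, 20, 0, -14, 0, 60, 20, 0, -14, 0, 60, 20, 0, -14, 0],
)

```text
clock: 39.8
position: [0.4412, -0.1148, 0.2647]
eef_rot: [[-1.0, 0.0, 0.001], [0.0, 1.0, 0.0], [-0.001, 0.0, -1.0]]
wrist_force: [0.4, -0.2, 0.1]
finger_gap: 0.051
finger_force: 0.0
```

```bash
python3 - <<'E'
from pin import *
s=snap('scene');d=snap('side');print(sensors.read_state()['position'])
for v in(s,d):
    print(blobs(v['image'],(105,120,40),(130,255,255),box=(230,170,420,330)))
    print(proj(v,[[.635,.065,.138],[.6383,-.0252,.138],[.6414,-.1152,.138]]).tolist())
a=cv2.resize(s['image'][200:320,240:400],(400,300),interpolation=2);b=cv2.resize(d['image'][180:300,270:430],(400,300),interpolation=2)
cv2.imwrite('pics/fin.png',cv2.cvtColor(np.hstack([a,b]),cv2.COLOR_RGB2BGR))
E
```

```text
[ 0.4435 -0.1154  0.2648]
[([269.7, 226.7], [266, 219, 8, 17, 106]), ([294.6, 242.7], [292, 235, 6, 16, 91]), ([321.7, 258.9], [319, 251, 7, 17, 102])]
[[321.5595245094456, 259.1339038183884], [294.70781778496706, 242.9099341290817], [269.6893981695581, 227.72790914751766]]
[([341.4, 199.9], [338, 191, 7, 19, 114]), ([350.6, 219.2], [347, 210, 8, 20, 140]), ([360.8, 241.4], [357, 231, 9, 22, 168])]
[[342.0963636682523, 200.04896307735058], [351.24543479223007, 219.45736782624], [361.73048133700075, 241.90956611261817]]
```

View pics/fin.png

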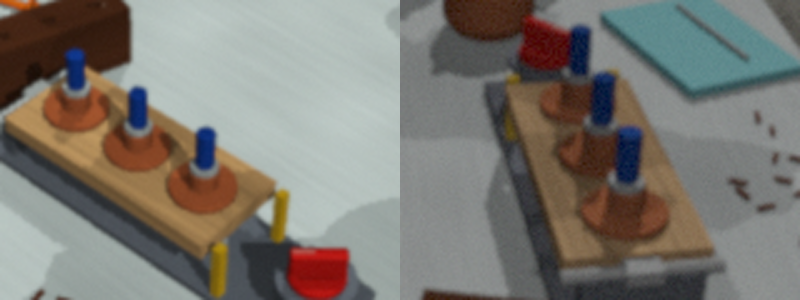

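The view shows all three lids flat on the level plate, each with a pin seated on its neck (every grip within about 1 px of its predicted position), and the gripper clear. I hand in.

```bash
python3 -c "
from workcell import arm; print(arm.hand_in())"
```

```text
the job is handed in; nothing more can be done
None
```

I turned the plate level, set all three lids over their own holes with a pin seated on each neck, and handed the job in at about 40 s. The final camera check showed everything in place, but the hand-in returned no verdict.

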